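# Refill the bottle rack and latch its keeper bar

## Robot

A 7-joint arm with a two-finger parallel gripper is mounted at the origin on the work surface. World frame = base frame: x ahead of the robot, y to its left, z up, the work surface at z = 0. Lengths are in m, angles in rad, forces in N, time in s.
With the tool pointing down it reaches from about 0.425 to 0.875 m from the base axis. Payload 4.7 kg.
Tool frame: the origin (TCP) lies at the very end of the fingers, on their centre line; the grasp point (between the pads) lies 19 mm behind it; z points along the fingers, y is the line along which they close (so a half turn about z gives the same grasp; the last joint's range is limited). The gripper opens to 87 mm and grips with 3 to 60 N. Pads are 19 mm wide; open, the fingers measure 117 mm over their backs; the gripper's body (75 mm by 190 mm) begins 51 mm behind the grasp point.
Start: joints at [-1.112, 0.321, -0.07, 1.45, 0.023, 1.371, -0.057], TCP at [0.28, 0.587, 0.223] pointing down, gripper open.
Joint ranges: [-2.86, 2.86], [-0.3, 2.09], [-1.38, 1.24], [0.06, 2.45], [-1.56, 4.7], [0.09, 2.05], [-2.69, 2.69]. Speed limits (rad/s): [2.57, 2.57, 3.14, 3.14, 3.14, 3.14, 3.14].

## Interface

Orientations are given as a rotation vector (axis times angle).
In Python, from bench import ctrl gives the robot as it stands.
- The arm moves only by the tool jog_arm, never from a script. Its argument "commands" is a list of rows, each a list of 7 numbers: the opening, from 0 (shut) to 1 (fully open), then the shift along the world's x, y, z scaled (see below), then the turn, a rotation vector about the world's x, y, z scaled (see below). A call has exactly 5 rows; each row is the pose to reach, as a shift and turn from the pose commanded when the call began; what a row does not reach only later rows make up. The controller multiplies each number of a shift by 0.5 m and each number of a turn by 30 degrees. A row lasts 1/12 s, in which the tool goes at most 41.7 mm and 7.16 degrees, less where a joint would pass 70% of its speed; a pose out of reach is approached as far as the arm can. A call with a number of a shift or a turn outside -1 to 1 is refused whole. A call with a gripper value outside its range is refused whole. The fingers move at their own pace and stop on an object; "grip_force" is the grip in N (left out, the last holds). Time passes only in rows, so rows that repeat a pose let the fingers close, or fill a call up. It gives the time, the measured TCP pose, the force, the opening and the grip force at its end, in the units of the state.
- ctrl.get_state(): the state, without advancing time (a new reading comes with each control period).
- ctrl.get_image(name): name is "scene" or "top"; returns a dict with "frame" (400x640x3 uint8, red, green, blue), "vfov" (degrees; the focal length in pixels is half the picture's height over the tangent of half this angle, whatever the lens; pixels are square), "cx", "cy" (the principal point, pixels), "distortion" ([k1, k2, p1, p2, k3] as OpenCV has them; the pictures are not rectified), "camera_from_world" (4x4, takes a point from world to camera coordinates). Camera axes: x right, y down, z forward; pixel columns grow to the right and rows downward; lengths in m; the calibration is good to about 2 mm. A picture is of the moment at which its call begins. There is no depth.
- ctrl.close_job(): hands the job in; it is judged then, once.
The state is a dict: "time": time; "joint_positions": joint angles; "qd": joint speeds; "joint_torque": joint torques, N m; "position": TCP position; "tool_rot": TCP orientation; "ft_force": force on the tool from outside, world axes, zero at the start; "torque": the same for the moment, N m; "grip_width": opening from 0.0 (shut) to 1.0 (fully open); "grip_force": force on a finger pad.
Only numpy, scipy, OpenCV 4.12 (cv2) and the standard library are available. Lean on these libraries where they do the work, as an engineer would, in place of code of your own. Each camera call takes 0.05 s, during which the arm holds its last target. There are 200 camera calls.

## Task

Put the amber bottle that was left out on the bench back into the free bay of the bottle rack, standing fully down, then swing the rack's keeper bar shut over the bottle caps until it clicks into its catch and stays shut by itself. Feel for the click and push no harder than it needs, so that the bar is not rammed against the stop behind it; leave everything else on the bench where it is.

Things in the scene. Friction and masses are not known exactly. Their poses are not given: they have to be found in the camera images.
- rack: aluminium bottle rack fixed to the bench: a frame without a floor (bottles stand on the bench, z = 0), 232 mm long (its x), 62 mm wide (its y), walls 4 mm thick, 45 mm high. Origin: centre at bench level; z up. Four bays in a row, each 52 (x) by 54 (y) mm inside, centred at x = -84, -28, 28, 84 mm, y = 0; the free one holds only a thin paper disc. Place and yaw vary.
- keeper: keeper bar: flat steel, 14 mm wide, 280 mm long, underside 108 and top 120 mm above the bench (8 mm over the caps), swinging level about an upright post (22 mm across) at x = -150 mm on the rack's axis. Origin: on the hinge axis at bench level; x along the bar to its tip, z up. Shut, its x lies along the rack's x; it opens counter-clockwise seen from above, at first 0.95 to 1.25 rad.
- keeper_knob (a point): centre of the top of the bar's knob: upright black round grip fixed on the bar, 18 mm across, 45 mm tall (120 to 165 mm above the bench), 250 mm from the hinge axis, 30 mm short of the tip. A weak spring opens the bar: 1 to 1.5 N at the knob when nearly shut; let go before the click, it swings back to about 1 rad.
- catch: catch at the rack's far end; origin at bench level, 130 mm along the rack's x, axes as the rack's. A dark block, top 122 mm high, clamped up to 22 mm to either side (not in the pose), so the bar clicks in anywhere within 0.09 rad of the rack's x. The tip passes a sprung roller (6 to 11 N at the knob, falling off over 19 mm), then at once meets a solid stop finger. Over 25 N on it is ramming.
- bottle_a: amber glass bottle with a white screw cap, all four alike: body 44 mm across up to 60 mm high, cap 32 mm across from 76 to 100 mm high, total height 100 mm, about 0.14 kg. Origin: centre of its underside, z up its axis. Three of the four start in the rack, one alone on the bench; which one varies.
- bottle_b: amber glass bottle with a white screw cap, all four alike: body 44 mm across up to 60 mm high, cap 32 mm across from 76 to 100 mm high, total height 100 mm, about 0.14 kg. Origin: centre of its underside, z up its axis. Three of the four start in the rack, one alone on the bench; which one varies.
- bottle_c: amber glass bottle with a white screw cap, all four alike: body 44 mm across up to 60 mm high, cap 32 mm across from 76 to 100 mm high, total height 100 mm, about 0.14 kg. Origin: centre of its underside, z up its axis. Three of the four start in the rack, one alone on the bench; which one varies.
- bottle_d: amber glass bottle with a white screw cap, all four alike: body 44 mm across up to 60 mm high, cap 32 mm across from 76 to 100 mm high, total height 100 mm, about 0.14 kg. Origin: centre of its underside, z up its axis. Three of the four start in the rack, one alone on the bench; which one varies.
- dish: bystander, to be left where it is: clear flat culture dish, 92 mm across, 16 mm high, origin under its centre.
- tipbox: bystander, to be left where it is: blue pipette-tip box with a clear lid, 82 x 117 x 55 mm high, origin under its centre.
- beaker: bystander, to be left where it is: glass beaker, 70 mm across, 90 mm high, origin under its centre.
- jar: bystander, to be left where it is: white jar with a blue lid, 58 mm across, 70 mm high, too wide for the rack; origin under its centre.
- timer: bystander, to be left where it is: white bench timer, 60 x 60 x 18 mm, origin under its centre.
- sparecap: bystander, to be left where it is: loose white screw cap, 38 mm across, 20 mm high, origin under its centre.
- spatula: bystander, to be left where it is: blue-handled spatula lying flat, 180 mm long.

How it is judged:
On the way:
1. all four bottles stand in the rack, fully down, with the keeper still open (x of bottle_a in the frame of rack between -0.113 and 0.113 m and y of bottle_a in the frame of rack between -0.012 and 0.012 m and height (world z) of each of bottle_a, bottle_b, bottle_c, bottle_d below 0.006 m and angle between each of bottle_a, bottle_b, bottle_c, bottle_d's own z axis and vertical below 0.12 rad and x of bottle_b in the frame of rack between -0.113 and 0.113 m and y of bottle_b in the frame of rack between -0.012 and 0.012 m and x of bottle_c in the frame of rack between -0.113 and 0.113 m and y of bottle_c in the frame of rack between -0.012 and 0.012 m and x of bottle_d in the frame of rack between -0.113 and 0.113 m and y of bottle_d in the frame of rack between -0.012 and 0.012 m and y of keeper_knob in the frame of rack above 0.08 m), for 0.2 s.
At the end, for the whole second after the job is handed in: All four bottles stand still in the bays, within 12 mm of the rack's middle line, upright within 0.12 rad, undersides under 6 mm above the bench. The keeper bar is caught shut and at rest, its knob less than 30 mm to the +y side of that line (unclicked, it springs far open) (x of bottle_a in the frame of rack between -0.113 and 0.113 m and y of bottle_a in the frame of rack between -0.012 and 0.012 m and height (world z) of each of bottle_a, bottle_b, bottle_c, bottle_d below 0.006 m and angle between each of bottle_a, bottle_b, bottle_c, bottle_d's own z axis and vertical below 0.12 rad and x of bottle_b in the frame of rack between -0.113 and 0.113 m and y of bottle_b in the frame of rack between -0.012 and 0.012 m and x of bottle_c in the frame of rack between -0.113 and 0.113 m and y of bottle_c in the frame of rack between -0.012 and 0.012 m and x of bottle_d in the frame of rack between -0.113 and 0.113 m and y of bottle_d in the frame of rack between -0.012 and 0.012 m and linear speed of each of bottle_a, bottle_b, bottle_c, bottle_d below 0.02 m/s and y of keeper_knob in the frame of rack below 0.03 m and x of keeper_knob in the frame of rack above 0.09 m and angular speed of keeper below 0.05 rad/s); the robot touches nothing.
It fails at once if the keeper bar is rammed against its catch (more than 25 N) (contact force between keeper and catch above 25 N).
It fails at once if a bottle is tipped over (more than 0.6 rad) (angle between any of bottle_a, bottle_b, bottle_c, bottle_d's own z axis and vertical above 0.6 rad).
It fails at once if a bystander is moved by more than 30 mm (distance of any of dish, tipbox, beaker, jar, timer, sparecap, spatula from where it was at the start of the episode above 0.03 m).
It also fails if it takes over 72 s, if anything falls off the work surface, if the arm or the gripper's body presses on something with over 40 N, if the wrist force passes 120 N, or if a joint passes its speed limit or range.

## Working session

There is one attempt and no reset: what is moved stays moved. The work goes in short steps, Python scripts to look and compute and a tool call to move; the robot and the scene stay as the last step left them, time stands still between calls to the robot, and variables do not carry over. Pictures are saved under pics/ and viewed, at most 10 in all, crops included, and the job is handed in when it is done.

Besides the shell and the picture viewer there is one more tool, called after "Request:" by a JSON object that holds its "name" and its "arguments". jog_arm: Moves the arm, as the interface text tells. Shifts and turns lie within -1 to 1; 1 stands for 0.5 m of shift or 30 degrees of turn. Its arguments: {"type":"object","properties":{"commands":{"type":"array","items":{"type":"array","items":{"type":"number","minimum":-1,"maximum":1}}},"grip_force":{"type":"number"}},"required":["commands"]}

```bash
mkdir -p pics
cat > h.py <<'E'
import numpy as np, cv2
from bench import ctrl
def cam(n):
    d=ctrl.get_image(n); f=d["frame"]; H=f.shape[0]
    fl=H/2/np.tan(np.radians(d["vfov"])/2)
    K=np.array([[fl,0,d["cx"]],[0,fl,d["cy"]],[0,0,1.]])
    return f,K,np.array(d["distortion"],float),np.array(d["camera_from_world"])
def ray(c,uv,z):
    f,K,D,T=c
    p=cv2.undistortPoints(np.array(uv,float).reshape(-1,1,2),K,D).reshape(-1,2)
    R=T[:3,:3];o=-R.T@T[:3,3]
    d=np.c_[p,np.ones(len(p))]@R
    return o+d*((z-o[2])/d[:,2])[:,None]
def proj(c,P):
    f,K,D,T=c
    return cv2.projectPoints(np.array(P,float).reshape(-1,1,3),cv2.Rodrigues(T[:3,:3])[0],T[:3,3],K,D)[0].reshape(-1,2)
E
python3 - <<'E'
from h import *
for n in ("top","scene"):
    c=cam(n); cv2.imwrite(f"pics/{n}0.png",c[0][:,:,::-1]); 
    R=c[3];print(n,-R[:3,:3].T@R[:3,3],R[2,:3])
print(ctrl.get_state())
E
```

```text
top [ 0.26800852 -0.01985057  1.39240668] [ 1.95965702e-01  2.12257065e-04 -9.80610727e-01]
scene [ 1.15254459 -0.44267044  0.77760861] [-0.61713296  0.45534679 -0.64172128]
{'time': 0.1, 'joint_positions': array([-1.11190409,  0.32173518, -0.07011249,  1.45156228,  0.0225972 ,
        1.37081761, -0.05690241]), 'qd': array([ 0.00075893, -0.00112895,  0.00023748, -0.0022111 ,  0.00051438,
        0.00098779, -0.00080888]), 'joint_torque': array([-9.01470139e-04, -4.92573202e+01, -4.06200550e-01, -3.13397133e+01,
       -6.40566065e-02,  3.96245043e-02,  5.04177137e-05]), 'position': array([0.27948517, 0.58628388, 0.22157535]), 'tool_rot': array([-6.92787399e-01, -3.06394405e+00,  2.68393099e-03]), 'ft_force': array([-1.50934576,  0.50100371, -0.15405225]), 'torque': array([ 0.00076192, -0.00607456, -0.01138812]), 'grip_force': 0.0, 'grip_width': 0.9967470556244973}
```

View pics/top0.png

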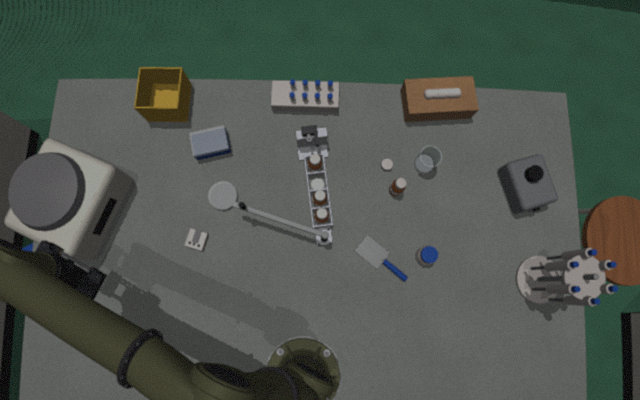

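View pics/scene0.png

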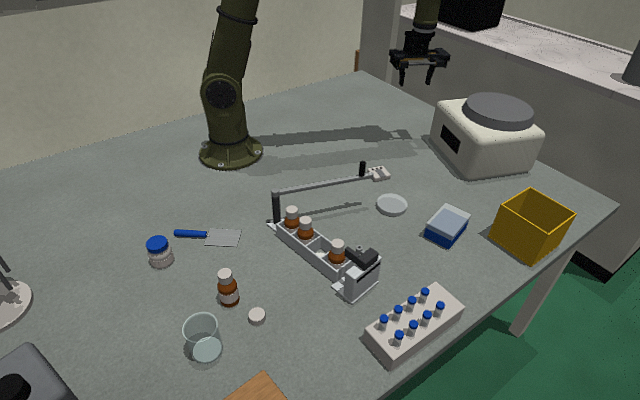

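Run:
```python
from h import *
a=cv2.imread("pics/top0.png")[120:255,215:415]; b=cv2.imread("pics/scene0.png")[150:310,190:390]
cv2.imwrite("pics/c1.png",np.vstack([cv2.resize(a,(800,540),interpolation=cv2.INTER_CUBIC)]))
cv2.imwrite("pics/c2.png",cv2.resize(b,(750,600),interpolation=cv2.INTER_CUBIC))
```

```text
(no output)
```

View pics/c1.png

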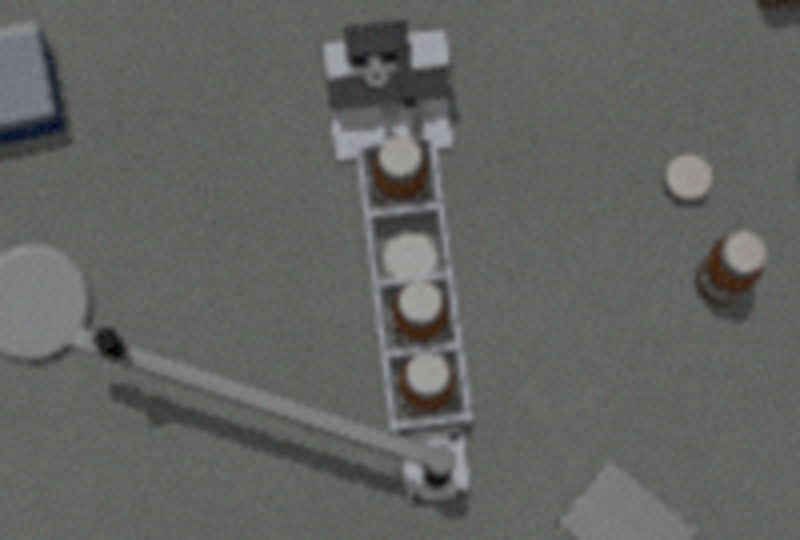

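View pics/c2.png

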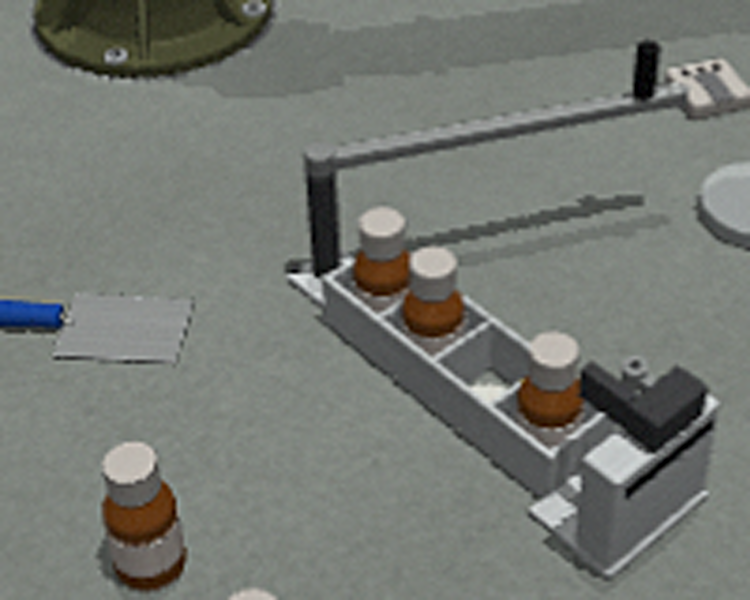

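The crops show the lone bottle's cap at top px (400.8,183). Caps in the rack are near (315,159), (320,196) and (322,213). The free bay, with the paper disc, is third from the hinge at (318,184). The knob is at about (242,205) and the hinge at (324,235).

Run:
```python
from h import *
c=cam("top"); s=cam("scene")
g=c[0].astype(int).min(2)
print("fl",c[1][0,0])
for n,u,v in [("lone",400.8,183),("r4",315,159.2),("r2",320,195.7),("r1",322,213.3)]:
    u0,v0=int(u)-8,int(v)-8
    w=g[v0:v0+17,u0:u0+17]; m=(w>110).astype(np.uint8)
    k,l,st,ce=cv2.connectedComponentsWithStats(m)
    i=l[8,8]; P=ce[i]+[u0,v0]
    print(n,P,st[i],w.max(),ray(c,P,.1)[0].round(4))
# scene estimates of cap tops
for n,x,y in [("lone",131,463),("r1",382,222),("r2",433,262),("r4",555,350)]:
    print("sc",n,ray(s,[190+x/3.75,150+y/3.75],.1)[0].round(4))
def t(x,y,z,n): print(n,ray(c,[215+x/4,120+y/4],z)[0].round(4))
t(392,430,.045,"rimBL");t(470,421,.045,"rimBR");t(440,209,.045,"div34 R");t(371,213,.045,"div34 L");t(411,255,.0,"disc");t(436,458,.12,"hingetop")
t(108,339,.165,"knobtop")
for n,x,y in [("knob",648,45)]: print("sc",n,ray(s,[190+x/3.75,150+y/3.75],.165)[0].round(4))
for n,x,y in [("hinge",320,157)]: print("sc",n,ray(s,[190+x/3.75,150+y/3.75],.12)[0].round(4))
```

```text
fl 444.88240709504043
lone [400.95238095 182.36904762] [ 4  3 11 10 84] 158 [ 0.5793 -0.2802  0.1   ]
r4 [313.4017094  156.58974359] [  0   0  13  13 117] 161 [ 0.6516 -0.0156  0.1   ]
r2 [320.07894737 192.28947368] [  0   0  17  13 152] 159 [ 0.542  -0.0384  0.1   ]
r1 [321.03030303 211.85858586] [ 0  2 13 11 99] 158 [ 0.4832 -0.0426  0.1   ]
sc lone [ 0.5825 -0.278   0.1   ]
sc r1 [ 0.4831 -0.0428  0.1   ]
sc r2 [ 0.537  -0.0362  0.1   ]
sc r4 [ 0.6488 -0.0179  0.1   ]
rimBL [ 0.4433 -0.0203  0.045 ]
rimBR [ 0.4519 -0.0796  0.045 ]
div34 R [ 0.6181 -0.053   0.045 ]
div34 L [0.6133 0.0008 0.045 ]
disc [ 0.591  -0.0317  0.    ]
hingetop [ 0.4142 -0.0524  0.12  ]
knobtop [0.4863 0.181  0.165 ]
sc knob [0.4887 0.1859 0.165 ]
sc hinge [ 0.4188 -0.0536  0.12  ]
```

Request:
{"name": "jog_arm", "arguments": {"commands": [[1,0.024,-0.07,0,0,0,0.045],[1,0.048,-0.14,0,0,0,0.09],[1,0.072,-0.21,0,0,0,0.135],[1,0.096,-0.28,0,0,0,0.18],[1,0.12,-0.346,0,0,0,0.226]], "grip_force": 15}}

```text
time: 0.62
position: [0.3401, 0.4116, 0.2224]
tool_rot: [0.509, 3.1, -0.001]
ft_force: [1.8, -1.5, -0.1]
grip_width: 0.997
grip_force: 0.0
```

Request:
{"name": "jog_arm", "arguments": {"commands": [[1,0.024,-0.07,0,0,0,0.045],[1,0.048,-0.14,0,0,0,0.09],[1,0.072,-0.21,0,0,0,0.135],[1,0.096,-0.28,0,0,0,0.18],[1,0.12,-0.346,0,0,0,0.226]]}}

```text
time: 1.03
position: [0.3999, 0.2386, 0.2226]
tool_rot: [0.325, 3.125, 0.0]
ft_force: [0.7, -0.0, -0.5]
grip_width: 1.001
grip_force: 0.0
```

Request:
{"name": "jog_arm", "arguments": {"commands": [[1,0.024,-0.07,0,0,0,0.045],[1,0.048,-0.14,0,0,0,0.09],[1,0.072,-0.21,0,0,0,0.135],[1,0.096,-0.28,0,0,0,0.18],[1,0.12,-0.346,0,0,0,0.226]]}}

```text
time: 1.45
position: [0.4599, 0.0656, 0.2227]
tool_rot: [0.14, 3.138, 0.001]
ft_force: [0.3, 0.3, 0.1]
grip_width: 1.0
grip_force: 0.0
```

Request:
{"name": "jog_arm", "arguments": {"commands": [[1,0.024,-0.07,0,0,0,0.045],[1,0.048,-0.14,0,0,0,0.09],[1,0.072,-0.21,0,0,0,0.135],[1,0.096,-0.28,0,0,0,0.18],[1,0.12,-0.346,0,0,0,0.226]]}}

```text
time: 1.87
position: [0.5198, -0.1074, 0.2228]
tool_rot: [-0.046, 3.141, 0.0]
ft_force: [0.1, 0.2, 1.2]
grip_width: 0.998
grip_force: 0.0
```

Request:
{"name": "jog_arm", "arguments": {"commands": [[1,0.024,-0.07,0,0,0,0.045],[1,0.048,-0.14,0,0,0,0.09],[1,0.072,-0.21,0,0,0,0.135],[1,0.096,-0.28,0,0,0,0.18],[1,0.122,-0.344,0,0,0,0.226]]}}

```text
time: 2.28
position: [0.5808, -0.2794, 0.2224]
tool_rot: [0.232, -3.133, 0.0]
ft_force: [0.6, -0.0, 1.0]
grip_width: 1.005
grip_force: 0.0
```

Run:
```python
from h import *
c=cam("top"); s=cam("scene")
S=ctrl.get_state();print(S["position"],S["tool_rot"],S["joint_positions"].round(2))
b=s[0][180:310,180:380,::-1]; a=c[0][130:245,280:420,::-1]
cv2.imwrite("pics/d.png",np.vstack([cv2.resize(b,(640,416),interpolation=cv2.INTER_CUBIC)]))
for n,P in [("lone",(.581,-.279,.1)),("tcp",S["position"])]: print(n,proj(c,[P]),(proj(s,[P])-[180,180])*3.2)
x,y=.5645,-.0315;q=.147;R=np.array([[np.cos(q),-np.sin(q)],[np.sin(q),np.cos(q)]])
for z,pts in [(.045,[(-.116,.031),(-.116,-.031),(.116,.031),(.116,-.031)]),(.1,[(-.084,0),(-.028,0),(.084,0)])]:
    for p in pts: print(p,((proj(s,[[*(R@p+[x,y]),z]])-[180,180])*3.2).round(0),((proj(c,[[*(R@p+[x,y]),z]])-[215,120])*4).round(0))
```

```text
[ 0.57964706 -0.28412978  0.22139181] [ 0.21888284 -3.13113923  0.00790831] [-0.13  0.36  0.7   1.49 -0.23  1.38  2.3 ]
lone [[400.54173169 181.79530069]] [[141.53598383 298.29733655]]
tcp [[411.07898339 172.12989812]] [[106.00603926 173.41346337]]
(-0.116, 0.031) [[361. 107.]] [[389. 427.]]
(-0.116, -0.031) [[305. 140.]] [[470. 418.]]
(0.116, 0.031) [[558. 255.]] [[354. 137.]]
(0.116, -0.031) [[501. 297.]] [[432. 128.]]
(-0.084, 0) [[356.  93.]] [[426. 370.]]
(-0.028, 0) [[402. 127.]] [[416. 296.]]
(0.084, 0) [[503. 202.]] [[398. 152.]]
```

View pics/d.png

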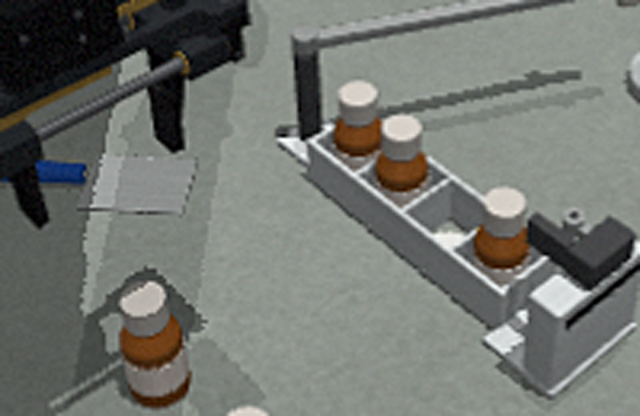

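Request:
{"name": "jog_arm", "arguments": {"commands": [[1,-0.001,0,-0.04,0,0,0],[1,-0.002,0,-0.1,0,0,0],[1,-0.002,0,-0.17,0,0,0],[1,-0.002,0,-0.24,0,0,0],[1,-0.002,0,-0.29,0,0,0]]}}

```text
time: 2.8
position: [0.5784, -0.2754, 0.0744]
tool_rot: [0.231, -3.13, -0.004]
ft_force: [0.6, 1.0, -0.9]
grip_width: 0.996
grip_force: 0.0
```

Request:
{"name": "jog_arm", "arguments": {"commands": [[1,0,0,-0.016,0,0,0],[1,0,0,-0.016,0,0,0],[0.6,0,0,-0.016,0,0,0],[0.45,0,0,-0.016,0,0,0],[0.4,0,0,-0.016,0,0,0]]}}

```text
time: 3.22
position: [0.5812, -0.2779, 0.072]
tool_rot: [-0.23, 3.129, -0.002]
ft_force: [0.5, 0.6, 0.7]
grip_width: 0.85
grip_force: 0.0
```

Request:
{"name": "jog_arm", "arguments": {"commands": [[0.3,0,0,0,0,0,0],[0.2,0,0,0,0,0,0],[0.2,0,0,0,0,0,0],[0.2,0,0,0,0,0,0],[0.2,0,0,0,0,0,0]]}}

```text
time: 3.63
position: [0.5798, -0.2772, 0.0697]
tool_rot: [-0.23, 3.133, 0.0]
ft_force: [-0.4, 0.4, 0.5]
grip_width: 0.481
grip_force: 0.0
```

Request:
{"name": "jog_arm", "arguments": {"commands": [[0.2,0,0,0,0,0,0],[0.2,0,0,0,0,0,0],[0.2,0,0,0,0,0,0],[0.2,0,0,0,0,0,0],[0.2,0,0,0,0,0,0]]}}

```text
time: 4.05
position: [0.5797, -0.2774, 0.0696]
tool_rot: [-0.23, 3.133, -0.0]
ft_force: [-0.6, -0.3, -0.5]
grip_width: 0.362
grip_force: 15.0
```

Request:
{"name": "jog_arm", "arguments": {"commands": [[0.2,0,0,0,0,0,0],[0.2,0,0,0,0,0,0],[0.2,0,0,0.01,0,0,0],[0.2,0,0,0.03,0,0,0],[0.2,0,0,0.05,0,0,0]]}}

```text
time: 4.47
position: [0.5793, -0.2768, 0.0949]
tool_rot: [0.231, -3.132, -0.001]
ft_force: [0.3, -1.0, -2.0]
grip_width: 0.361
grip_force: 15.0
```

Request:
{"name": "jog_arm", "arguments": {"commands": [[0.2,0,0,0.06,0,0,0],[0.2,0,0,0.12,0,0,0],[0.2,0,0,0.18,0,0,0],[0.2,0,0.03,0.21,0,0,0],[0.2,0.002,0.08,0.22,0,0,0]]}}

```text
time: 4.88
position: [0.5811, -0.2421, 0.21]
tool_rot: [-0.22, 3.127, -0.008]
ft_force: [0.5, -0.7, -2.5]
grip_width: 0.361
grip_force: 15.0
```

Request:
{"name": "jog_arm", "arguments": {"commands": [[0.2,0.004,0.07,0,0,0,0],[0.2,0.008,0.14,0,0,0,0],[0.2,0.012,0.21,0,0,0,0],[0.2,0.016,0.28,0,0,0,0],[0.2,0.02,0.34,0,0,0,0]]}}

```text
time: 5.3
position: [0.5908, -0.0644, 0.2059]
tool_rot: [-0.232, 3.131, 0.002]
ft_force: [1.1, 0.4, -2.1]
grip_width: 0.361
grip_force: 15.0
```

Request:
{"name": "jog_arm", "arguments": {"commands": [[0.2,0,0.03,0,0,0,0],[0.2,0.002,0.06,-0.04,0,0,0],[0.2,0.002,0.078,-0.08,0,0,0],[0.2,0.002,0.078,-0.08,0,0,0],[0.2,0.002,0.078,-0.08,0,0,0]]}}

```text
time: 5.72
position: [0.591, -0.028, 0.1647]
tool_rot: [0.232, -3.131, 0.0]
ft_force: [0.7, -0.3, -1.3]
grip_width: 0.364
grip_force: 15.0
```

Run:
```python
from h import *
c=cam("top"); s=cam("scene")
S=ctrl.get_state();print(S["position"],S["tool_rot"],S["ft_force"])
b=s[0][190:320,240:400,::-1]
cv2.imwrite("pics/e.png",cv2.resize(b,(738,600),interpolation=cv2.INTER_CUBIC))
```

```text
[ 0.59245264 -0.02986466  0.16634855] [-2.27778939e-01  3.13109451e+00 -1.20900835e-03] [ 0.95052214 -0.44046369 -1.97267877]
```

View pics/e.png

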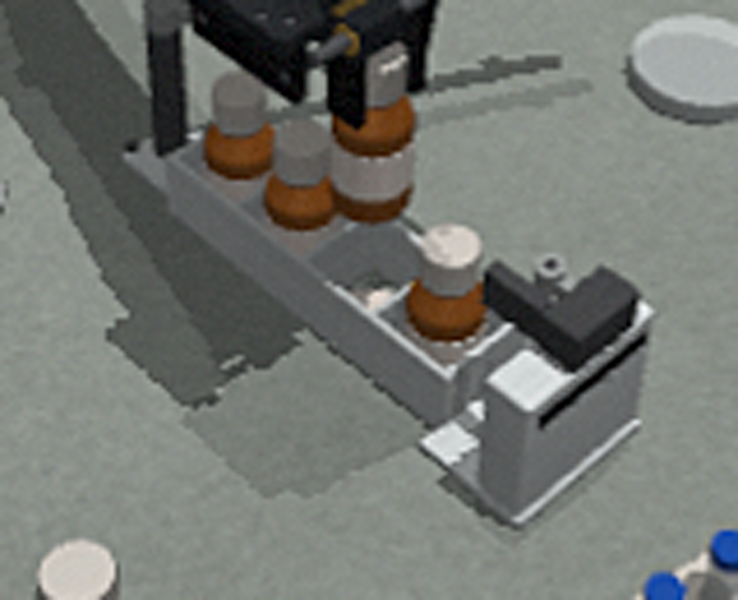

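Run:
```python
from h import *
s=cam("scene"); c=cam("top")
f=lambda P:((proj(s,P)-[240,190])*4.613).round(0).tolist()
S=ctrl.get_state();p=S["position"];print(p, S["ft_force"])
q=.147;R=np.array([[np.cos(q),-np.sin(q)],[np.sin(q),np.cos(q)]]);o=[.5635,-.0315]
print("cap tops",f([[*(R@[a,0]+o),.1] for a in(-.084,-.028,.084)]))
print("rim outer -y corners",f([[*(R@[a,-.031]+o),.045] for a in(-.116,.116)]))
print("bay3 inner",f([[*(R@[a,b]+o),.045] for a in(.002,.054) for b in(-.027,.027)]))
for z in (.0965,.1565):
  e=f([[p[0]+.022*np.cos(t),p[1]+.022*np.sin(t),z] for t in np.arange(0,6.28,.1)]);e=np.array(e);print("body",z,e.min(0),e.max(0))
b=c[0][120:250,280:380,::-1]
cv2.imwrite("pics/f.png",cv2.resize(b,(460,598),interpolation=cv2.INTER_CUBIC))
```

```text
[ 0.59261128 -0.02989359  0.16636519] [-0.8583636   0.09579166 -1.37886581]
cap tops [[235.0, 87.0], [302.0, 136.0], [448.0, 244.0]]
rim outer -y corners [[162.0, 155.0], [445.0, 381.0]]
bay3 inner [[302.0, 259.0], [373.0, 212.0], [367.0, 311.0], [438.0, 261.0]]
body 0.0965 [329. 168.] [411. 226.]
body 0.1565 [329.  84.] [415. 142.]
```

Request:
{"name": "jog_arm", "arguments": {"commands": [[0.2,-0.001,0.004,-0.02,0,0,0],[0.2,-0.001,0.004,-0.04,0,0,0],[0.2,-0.001,0.004,-0.06,0,0,0],[0.2,-0.001,0.004,-0.08,0,0,0],[0.2,-0.001,0.004,-0.09,0,0,0]]}}

```text
time: 6.33
position: [0.5899, -0.0263, 0.1172]
tool_rot: [0.23, -3.13, 0.0]
ft_force: [-0.3, 0.3, -2.0]
grip_width: 0.36
grip_force: 15.0
```

Request:
{"name": "jog_arm", "arguments": {"commands": [[0.2,0,0,-0.01,0,0,0],[0.2,0,0,-0.02,0,0,0],[0.2,0,0,-0.03,0,0,0],[0.2,0,0,-0.04,0,0,0],[0.2,0,0,-0.05,0,0,0]]}}

```text
time: 6.75
position: [0.5914, -0.0262, 0.0943]
tool_rot: [-0.231, 3.133, 0.0]
ft_force: [0.1, -0.1, -2.2]
grip_width: 0.359
grip_force: 15.0
```

Request:
{"name": "jog_arm", "arguments": {"commands": [[0.2,0,-0.002,-0.012,0,0,0],[0.2,0,-0.002,-0.024,0,0,0],[0.2,0,-0.002,-0.034,0,0,0],[0.2,0,-0.002,-0.042,0,0,0],[0.2,0,-0.002,-0.046,0,0,0]]}}

```text
time: 7.17
position: [0.5908, -0.0272, 0.0708]
tool_rot: [0.23, -3.132, -0.0]
ft_force: [-0.5, -0.3, -2.2]
grip_width: 0.365
grip_force: 15.0
```

Request:
{"name": "jog_arm", "arguments": {"commands": [[0.2,0,0,-0.001,0,0,0],[0.2,0,0,-0.002,0,0,0],[0.2,0,0,-0.003,0,0,0],[0.2,0,0,-0.004,0,0,0],[0.2,0,0,-0.004,0,0,0]]}}

```text
time: 7.58
position: [0.5913, -0.0272, 0.0697]
tool_rot: [-0.231, 3.133, 0.0]
ft_force: [0.4, 0.5, -1.3]
grip_width: 0.364
grip_force: 15.0
```

Request:
{"name": "jog_arm", "arguments": {"commands": [[0.2,0,0,-0.002,0,0,0],[0.2,0,0,-0.002,0,0,0],[0.42,0,0,-0.002,0,0,0],[0.7,0,0,-0.002,0,0,0],[0.7,0,0,-0.002,0,0,0]]}}

```text
time: 8.0
position: [0.5912, -0.0272, 0.0685]
tool_rot: [-0.231, 3.133, 0.0]
ft_force: [-0.5, 0.0, -0.5]
grip_width: 0.494
grip_force: 0.0
```

Request:
{"name": "jog_arm", "arguments": {"commands": [[0.7,0,0,0,0,0,0],[0.7,0,0,0,0,0,0],[0.7,0,0,0.01,0,0,0],[0.7,0,0,0.03,0,0,0],[0.7,0,0,0.06,0,0,0]]}}

```text
time: 8.42
position: [0.5903, -0.0273, 0.0984]
tool_rot: [0.23, -3.131, 0.0]
ft_force: [0.0, 0.5, 0.2]
grip_width: 0.699
grip_force: 0.0
```

Request:
{"name": "jog_arm", "arguments": {"commands": [[0.7,0,0,0.06,0,0,0],[0.7,0,0,0.12,0,0,0],[0.7,0,0,0.18,0,0,0],[0.7,0,0.03,0.24,0,0,0],[0.7,0,0.1,0.28,0,0,0]]}}

```text
time: 8.83
position: [0.5924, 0.0163, 0.2436]
tool_rot: [-0.214, 3.129, -0.004]
ft_force: [0.8, -0.5, 0.5]
grip_width: 0.7
grip_force: 0.0
```

Request:
{"name": "jog_arm", "arguments": {"commands": [[0.5,-0.04,0.065,0,0,0,0],[0.5,-0.08,0.13,0,0,0,0],[0.5,-0.12,0.195,0,0,0,0],[0.5,-0.16,0.26,0,0,0,0],[0.5,-0.204,0.316,0,0,0,0]]}}

```text
time: 9.25
position: [0.4883, 0.1829, 0.2398]
tool_rot: [-0.231, 3.131, 0.002]
ft_force: [-0.2, 1.1, 0.3]
grip_width: 0.512
grip_force: 0.0
```

Request:
{"name": "jog_arm", "arguments": {"commands": [[0.5,0,0,0,0,0,0],[0.5,0,0,0,0,0,0],[0.5,0,0,-0.03,0,0,0],[0.5,0,0,-0.06,0,0,0],[0.5,0,0,-0.09,0,0,0]]}}

```text
time: 9.67
position: [0.4905, 0.1792, 0.1941]
tool_rot: [-0.226, 3.131, 0.0]
ft_force: [-0.5, 0.5, 0.4]
grip_width: 0.5
grip_force: 0.0
```

Run:
```python
from h import *
s=cam("scene")
S=ctrl.get_state();print(S["position"],S["tool_rot"],S["ft_force"],S["joint_positions"].round(2))
b=s[0][130:310,230:430,::-1]
cv2.imwrite("pics/g.png",cv2.resize(b,(666,600),interpolation=cv2.INTER_CUBIC))
```

```text
[0.48867227 0.17837524 0.19074915] [ 0.22611164 -3.13051503  0.00341423] [-1.73872799 -0.85141336 -2.75855998] [-0.81  0.06  0.42  1.83 -0.03  1.26  1.34]
```

View pics/g.png

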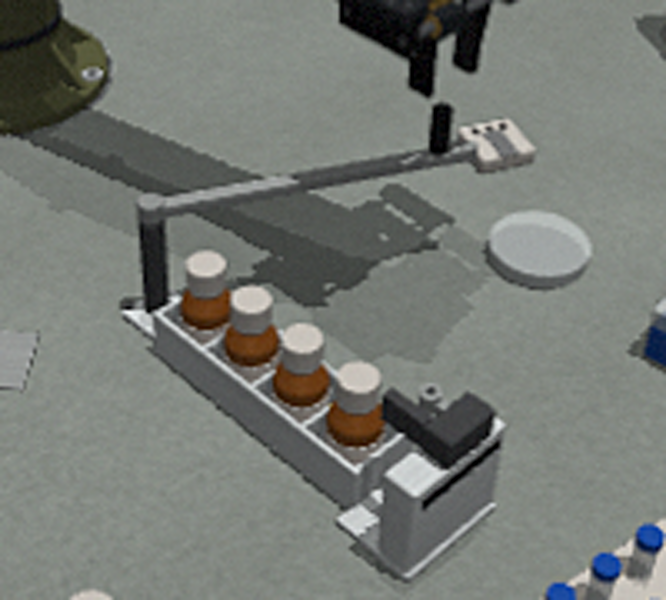

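Request:
{"name": "jog_arm", "arguments": {"commands": [[0.5,0,0.008,0,0,0,0],[0.5,0,0.008,-0.03,0,0,0],[0.5,0,0.008,-0.06,0,0,0],[0.5,0,0.008,-0.09,0,0,0],[0.5,0,0.008,-0.12,0,0,0]]}}

```text
time: 10.13
position: [0.4907, 0.1846, 0.1347]
tool_rot: [-0.228, 3.131, 0.001]
ft_force: [-0.7, 0.4, -1.0]
grip_width: 0.497
grip_force: 0.0
```

Run:
```python
from h import *
s=cam("scene")
S=ctrl.get_state();p=S["position"];print(p,S["ft_force"])
q=.147;R=np.array([[np.cos(q),-np.sin(q)],[np.sin(q),np.cos(q)]]);o=np.array([.564,-.0315])
print("tcp rack",R.T@(p[:2]-o))
for n,u in [("roller",(432,390)),("fingerend",(388,393)),("fingerend2",(405,385)),("elbow",(435,437)),("blockR",(492,400))]:
    w=ray(s,[230+u[0]/3.333,130+u[1]/3.333],.122)[0][:2]; print(n,R.T@(w-o))
for th in (1.13,1.0,.8,.6,.4,.25,.15,.1):
    k=np.array([-.15+.25*np.cos(th),.25*np.sin(th)])
    print(th,(R@(k-[0,.0127])+o).round(4))
```

```text
[0.48874346 0.18379695 0.13153502] [-1.39559882 -1.96941345 -1.85784887]
tcp rack [-0.0429101   0.22399787]
roller [0.14165632 0.01290263]
fingerend [ 0.12310443 -0.0112915 ]
fingerend2 [0.1258723  0.00276614]
elbow [ 0.17154257 -0.01740551]
blockR [0.17572872 0.03598547]
1.13 [0.4899 0.1733]
1.0 [0.5203 0.1618]
0.8 [0.5635 0.1369]
0.6 [0.6009 0.1038]
0.4 [0.631 0.064]
0.25 [0.648  0.0306]
0.15 [0.6565 0.0071]
0.1 [ 0.6599 -0.0049]
```

Request:
{"name": "jog_arm", "arguments": {"commands": [[0.5,0.002,-0.012,0,0,0,0],[0.5,0.004,-0.02,0,0,0,0],[0.5,0.02,-0.028,0,0,0,0],[0.5,0.042,-0.036,0,0,0,0],[0.5,0.062,-0.044,0,0,0,0]]}}

```text
time: 10.6
position: [0.5224, 0.1627, 0.1351]
tool_rot: [-0.23, 3.13, 0.002]
ft_force: [0.7, 0.9, 0.5]
grip_width: 0.5
grip_force: 0.6
```

Request:
{"name": "jog_arm", "arguments": {"commands": [[0.5,0.018,-0.01,0,0,0,0],[0.5,0.036,-0.019,0,0,0,0],[0.5,0.054,-0.029,0,0,0,0],[0.5,0.07,-0.04,0,0,0,0],[0.5,0.086,-0.05,0,0,0,0]]}}

```text
time: 11.02
position: [0.5644, 0.1376, 0.1336]
tool_rot: [-0.231, 3.133, 0.001]
ft_force: [1.7, 3.0, 1.0]
grip_width: 0.497
grip_force: 1.4
```

Request:
{"name": "jog_arm", "arguments": {"commands": [[0.5,0.016,-0.012,0,0,0,0],[0.5,0.031,-0.025,0,0,0,0],[0.5,0.046,-0.038,0,0,0,0],[0.5,0.061,-0.052,0,0,0,0],[0.5,0.075,-0.066,0,0,0,0]]}}

```text
time: 11.43
position: [0.6011, 0.1036, 0.1333]
tool_rot: [0.23, -3.132, 0.001]
ft_force: [1.6, 2.4, -0.9]
grip_width: 0.504
grip_force: 1.1
```

Run:
```python
from h import *
s=cam("scene")
S=ctrl.get_state();p=S["position"];print(p,S["ft_force"],S["tool_rot"])
b=s[0][130:310,230:430,::-1]
cv2.imwrite("pics/i.png",cv2.resize(b,(666,600),interpolation=cv2.INTER_CUBIC))
```

```text
[0.60230161 0.10106837 0.13342542] [ 1.39113883 -0.59932327  0.03074147] [-0.22641867  3.1330723  -0.00394615]
```

View pics/i.png

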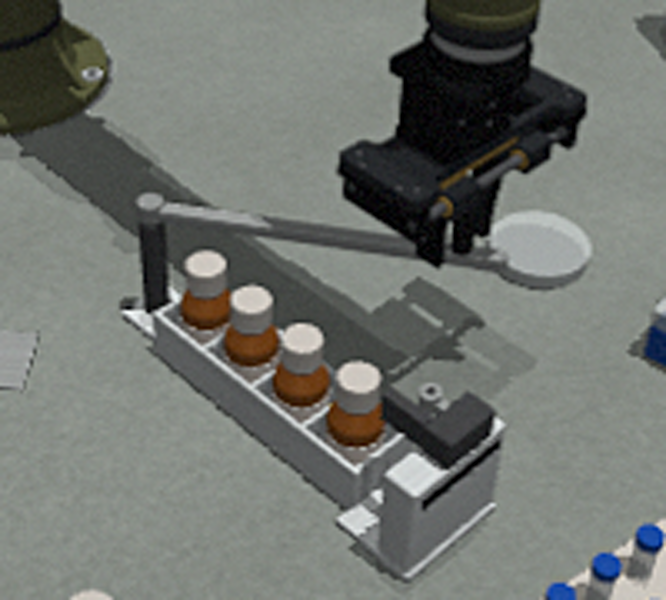

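Request:
{"name": "jog_arm", "arguments": {"commands": [[0.5,0.013,-0.015,0,0,0,0],[0.5,0.026,-0.031,0,0,0,0],[0.5,0.038,-0.047,0,0,0,0],[0.5,0.05,-0.064,0,0,0,0],[0.5,0.06,-0.08,0,0,0,0]]}}

```text
time: 11.9
position: [0.6314, 0.0637, 0.1335]
tool_rot: [-0.23, 3.133, -0.0]
ft_force: [0.9, 2.2, -0.7]
grip_width: 0.503
grip_force: 0.8
```

Request:
{"name": "jog_arm", "arguments": {"commands": [[0.5,0.007,-0.013,0,0,0,0],[0.5,0.014,-0.026,0,0,0,0],[0.5,0.021,-0.039,0,0,0,0],[0.5,0.028,-0.053,0,0,0,0],[0.5,0.034,-0.067,0,0,0,0]]}}

```text
time: 12.32
position: [0.6481, 0.0308, 0.1337]
tool_rot: [-0.231, 3.133, 0.0]
ft_force: [0.1, 1.3, -0.2]
grip_width: 0.499
grip_force: 0.8
```

Request:
{"name": "jog_arm", "arguments": {"commands": [[0.5,0.003,-0.006,0,0,0,0],[0.5,0.005,-0.012,0,0,0,0],[0.5,0.007,-0.018,0,0,0,0],[0.5,0.009,-0.022,0,0,0,0],[0.5,0.009,-0.024,0,0,0,0]]}}

```text
time: 12.73
position: [0.6523, 0.0191, 0.1336]
tool_rot: [-0.231, 3.133, 0.0]
ft_force: [0.7, 1.1, -0.4]
grip_width: 0.504
grip_force: 0.8
```

Request:
{"name": "jog_arm", "arguments": {"commands": [[0.5,0.001,-0.004,0,0,0,0],[0.5,0.002,-0.008,0,0,0,0],[0.5,0.003,-0.012,0,0,0,0],[0.5,0.004,-0.016,0,0,0,0],[0.5,0.005,-0.018,0,0,0,0]]}}

```text
time: 13.15
position: [0.6547, 0.0098, 0.1336]
tool_rot: [0.23, -3.133, 0.0]
ft_force: [0.4, 1.6, -0.5]
grip_width: 0.498
grip_force: 0.7
```

Request:
{"name": "jog_arm", "arguments": {"commands": [[0.5,0.001,-0.002,0,0,0,0],[0.5,0.001,-0.004,0,0,0,0],[0.5,0.002,-0.006,0,0,0,0],[0.5,0.002,-0.008,0,0,0,0],[0.5,0.002,-0.008,0,0,0,0]]}}

```text
time: 13.57
position: [0.6558, 0.006, 0.1336]
tool_rot: [-0.23, 3.133, -0.0]
ft_force: [0.3, 1.2, 0.8]
grip_width: 0.502
grip_force: 0.6
```

Request:
{"name": "jog_arm", "arguments": {"commands": [[0.5,0,-0.002,0,0,0,0],[0.5,0.001,-0.004,0,0,0,0],[0.5,0.001,-0.006,0,0,0,0],[0.5,0.001,-0.008,0,0,0,0],[0.5,0.001,-0.008,0,0,0,0]]}}

```text
time: 13.98
position: [0.6562, 0.0019, 0.1336]
tool_rot: [-0.23, 3.133, -0.0]
ft_force: [1.0, 1.2, 0.2]
grip_width: 0.501
grip_force: 0.5
```

Request:
{"name": "jog_arm", "arguments": {"commands": [[0.5,0,-0.002,0,0,0,0],[0.5,0.001,-0.004,0,0,0,0],[0.5,0.001,-0.006,0,0,0,0],[0.5,0.001,-0.008,0,0,0,0],[0.5,0.001,-0.008,0,0,0,0]]}}

```text
time: 14.4
position: [0.6567, -0.0022, 0.1336]
tool_rot: [-0.23, 3.133, -0.0]
ft_force: [0.2, 0.9, 0.3]
grip_width: 0.502
grip_force: 0.6
```

Request:
{"name": "jog_arm", "arguments": {"commands": [[0.5,0,-0.002,0,0,0,0],[0.5,0,-0.004,0,0,0,0],[0.5,0.001,-0.006,0,0,0,0],[0.5,0.001,-0.006,0,0,0,0],[0.5,0.001,-0.006,0,0,0,0]]}}

```text
time: 14.82
position: [0.6571, -0.0051, 0.1336]
tool_rot: [0.23, -3.133, 0.0]
ft_force: [-0.1, 0.8, 0.7]
grip_width: 0.496
grip_force: 0.5
```

Request:
{"name": "jog_arm", "arguments": {"commands": [[0.5,0,-0.002,0,0,0,0],[0.5,0,-0.004,0,0,0,0],[0.5,0.001,-0.006,0,0,0,0],[0.5,0.001,-0.006,0,0,0,0],[0.5,0.001,-0.006,0,0,0,0]]}}

```text
time: 15.23
position: [0.6577, -0.008, 0.1336]
tool_rot: [-0.23, 3.133, -0.0]
ft_force: [0.4, 1.4, 0.4]
grip_width: 0.503
grip_force: 0.5
```

Request:
{"name": "jog_arm", "arguments": {"commands": [[0.5,0,-0.002,0,0,0,0],[0.5,0,-0.004,0,0,0,0],[0.5,0.001,-0.006,0,0,0,0],[0.5,0.001,-0.006,0,0,0,0],[0.5,0.001,-0.006,0,0,0,0]]}}

```text
time: 15.65
position: [0.6582, -0.0111, 0.1336]
tool_rot: [0.23, -3.133, 0.0]
ft_force: [-0.0, 1.3, 1.3]
grip_width: 0.504
grip_force: 0.6
```

Request:
{"name": "jog_arm", "arguments": {"commands": [[0.5,0,-0.002,0,0,0,0],[0.5,0,-0.004,0,0,0,0],[0.5,0,-0.005,0,0,0,0],[0.5,0,-0.005,0,0,0,0],[0.5,0,-0.005,0,0,0,0]]}}

```text
time: 16.07
position: [0.6584, -0.0122, 0.1336]
tool_rot: [-0.232, 3.133, 0.002]
ft_force: [1.1, 3.9, -1.1]
grip_width: 0.501
grip_force: 2.0
```

Request:
{"name": "jog_arm", "arguments": {"commands": [[0.5,0,-0.001,0,0,0,0],[0.5,0,-0.002,0,0,0,0],[0.5,0,-0.003,0,0,0,0],[0.5,0,-0.003,0,0,0,0],[0.5,0,-0.003,0,0,0,0]]}}

```text
time: 16.48
position: [0.6584, -0.0126, 0.1336]
tool_rot: [-0.233, 3.132, 0.004]
ft_force: [1.2, 6.6, 0.1]
grip_width: 0.5
grip_force: 3.0
```

Request:
{"name": "jog_arm", "arguments": {"commands": [[0.5,0,-0.001,0,0,0,0],[0.5,0,-0.001,0,0,0,0],[0.5,0,-0.002,0,0,0,0],[0.5,0,-0.002,0,0,0,0],[0.5,0,-0.002,0,0,0,0]]}}

```text
time: 16.9
position: [0.6585, -0.0127, 0.1336]
tool_rot: [-0.234, 3.132, 0.005]
ft_force: [2.6, 8.5, -0.5]
grip_width: 0.504
grip_force: 3.6
```

Request:
{"name": "jog_arm", "arguments": {"commands": [[0.5,0,-0.001,0,0,0,0],[0.5,0,-0.001,0,0,0,0],[0.5,0,-0.002,0,0,0,0],[0.5,0,-0.002,0,0,0,0],[0.5,0,-0.002,0,0,0,0]]}}

```text
time: 17.32
position: [0.6585, -0.0128, 0.1335]
tool_rot: [-0.235, 3.132, 0.007]
ft_force: [1.6, 8.6, -0.1]
grip_width: 0.501
grip_force: 4.1
```

Request:
{"name": "jog_arm", "arguments": {"commands": [[0.5,0,-0.001,0,0,0,0],[0.5,0,-0.001,0,0,0,0],[0.5,0,-0.002,0,0,0,0],[0.5,0,-0.002,0,0,0,0],[0.5,0,-0.002,0,0,0,0]]}}

```text
time: 17.73
position: [0.6586, -0.0134, 0.1335]
tool_rot: [-0.235, 3.132, 0.008]
ft_force: [1.4, 9.3, 0.1]
grip_width: 0.503
grip_force: 4.4
```

Request:
{"name": "jog_arm", "arguments": {"commands": [[0.5,0,-0.001,0,0,0,0],[0.5,0,-0.001,0,0,0,0],[0.5,0,-0.002,0,0,0,0],[0.5,0,-0.002,0,0,0,0],[0.5,0,-0.002,0,0,0,0]]}}

```text
time: 18.15
position: [0.659, -0.015, 0.1336]
tool_rot: [-0.234, 3.131, 0.006]
ft_force: [3.0, 7.4, -0.8]
grip_width: 0.502
grip_force: 3.8
```

Request:
{"name": "jog_arm", "arguments": {"commands": [[0.5,0,-0.001,0,0,0,0],[0.5,0,-0.001,0,0,0,0],[0.5,0,-0.002,0,0,0,0],[0.5,0,-0.002,0,0,0,0],[0.5,0,-0.002,0,0,0,0]]}}

```text
time: 18.57
position: [0.6592, -0.0175, 0.1337]
tool_rot: [-0.233, 3.131, 0.003]
ft_force: [3.5, 5.8, -0.9]
grip_width: 0.504
grip_force: 2.6
```

Request:
{"name": "jog_arm", "arguments": {"commands": [[0.5,0,-0.001,0,0,0,0],[0.5,0,-0.001,0,0,0,0],[0.5,0,-0.002,0,0,0,0],[0.5,0,-0.002,0,0,0,0],[0.5,0,-0.002,0,0,0,0]]}}

```text
time: 18.98
position: [0.6576, -0.0228, 0.1335]
tool_rot: [0.228, -3.132, 0.003]
ft_force: [-0.5, -0.9, -0.0]
grip_width: 0.504
grip_force: 0.0
```

The force peaked at about 9 N, then dropped to zero. That is the click, so I'll back off and lift clear.

Request:
{"name": "jog_arm", "arguments": {"commands": [[0.5,0,0.004,0,0,0,0],[0.5,0,0.006,0,0,0,0],[0.5,0,0.006,0,0,0,0],[0.5,0,0.006,0.01,0,0,0],[0.5,0,0.006,0.04,0,0,0]]}}

```text
time: 19.4
position: [0.6565, -0.0179, 0.1516]
tool_rot: [0.23, -3.128, 0.0]
ft_force: [-0.9, 0.4, -0.7]
grip_width: 0.499
grip_force: 0.0
```

Request:
{"name": "jog_arm", "arguments": {"commands": [[0.5,0,0,0.05,0,0,0],[0.5,0,0,0.1,0,0,0],[0.5,0,0,0.15,0,0,0],[0.5,0,0.05,0.18,0,0,0],[0.5,0,0.1,0.18,0,0,0]]}}

```text
time: 19.82
position: [0.6603, 0.0296, 0.2491]
tool_rot: [-0.222, 3.126, -0.001]
ft_force: [0.7, 0.2, 0.8]
grip_width: 0.501
grip_force: 0.0
```

Request:
{"name": "jog_arm", "arguments": {"commands": [[0.5,-0.03,0.06,0,0,0,0],[0.5,-0.06,0.12,0,0,0,0],[0.5,-0.09,0.18,0,0,0,0],[0.5,-0.12,0.24,0,0,0,0],[0.5,-0.12,0.24,0,0,0,0]]}}

```text
time: 20.23
position: [0.5949, 0.1616, 0.2438]
tool_rot: [0.248, -3.13, -0.009]
ft_force: [-0.3, 1.4, -0.8]
grip_width: 0.501
grip_force: 0.0
```

Run:
```python
from h import *
s=cam("scene")
S=ctrl.get_state();print(S["position"],S["ft_force"],S["qd"].round(3))
b=s[0][130:310,190:430,::-1]
cv2.imwrite("pics/j.png",cv2.resize(b,(800,600),interpolation=cv2.INTER_CUBIC))
```

```text
[0.5964151  0.15759528 0.2439033 ] [ 0.18713692 -0.01247755  0.94760027] [ 0.05   0.01   0.068 -0.01   0.039 -0.005  0.02 ]
```

View pics/j.png

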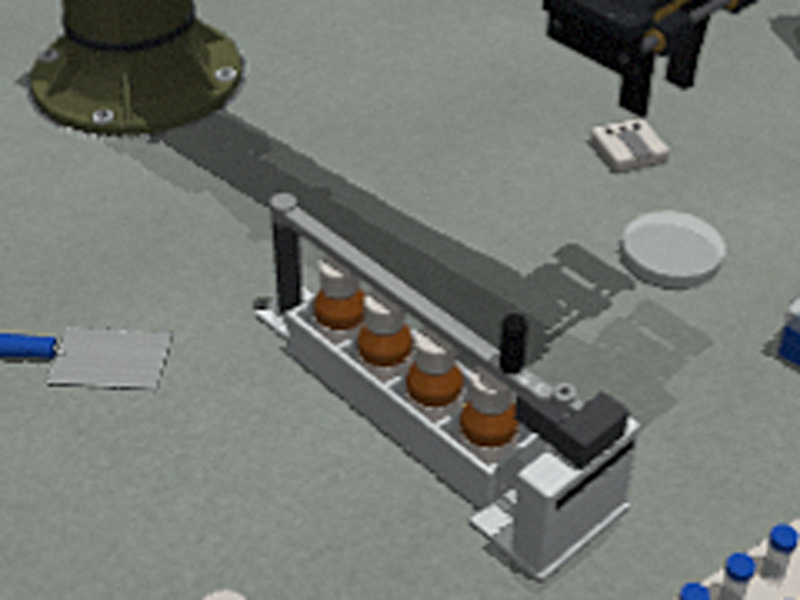

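The bar is caught shut over the caps, with the knob at crop px (512,345), and the gripper is clear. All four bottles are standing in the rack.

```bash
python3 -c "
from h import *
print(ctrl.close_job())"
```

```text
the job is handed in; nothing more can be done
None
```

The amber bottle is standing in the free bay and the keeper bar is clicked shut over all four caps; the push peaked at about 9 N at the wrist, under the 25 N limit. I handed the job in at about 20 s, and no verdict came back.

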